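Slide the milk-sample tray home in the autosampler and start it

TASK

Push the loaded milk-sample tray by its rear tab, slowly along the sampler's rails, until you feel it drop into its locating notches and it lies flat on the rails; stop there without ramming it. Then press the sampler's round start key fully down and let go of it. Pick nothing up, keep the vials standing in the tray, and leave the other things on the bench alone.

Things in the scene. Friction and masses are not known exactly. Their poses are not given: they have to be found in the camera images.
- sampler: Fixed autosampler, white casing 545 x 170 mm. Origin on the bench top (z = 0), midway across its two rails; x = the way the tray is slid (to the tower), y = across, to the side console, z up. Aluminium rails from x -200 to 222 mm, y 47 to 76 mm either side, tops at z 45 mm; guide flanges up to z 54 leave the tray 1.5 mm play each side; the bed between the rails is at z 28 mm.
- home (a point): Where the tray's origin lies when it is seated in the notches: sampler x 80, y 0, z 45 mm (rail top); axes as the sampler's. Each rail has two notches 20 mm long, 7 mm deep, which leave the seated tray 2 mm play either way along x. The rails go on 30 mm past this to an end stop: a tray pushed fast can skip the notches and then is not home.
- tower (a point): Middle of the top of the sampler's tower, sampler x 285, y 0, z 228 mm; the tower is 90 x 120 mm. A needle arm reaches from it back over the rails to x 155 mm, underside at z 163 mm, with a thin needle down to z 150 mm.
- tray: Loose steel tray: board 220 (x) x 150 (y) x 4 mm, origin at the centre of its underside, x = way of sliding. Four 16 mm long lugs hold it 5 mm above the rails; over the notches it drops 5 mm, lies flat on the rails, and the notch walls stop it. It starts 80 to 150 mm short of home; with its vials it weighs 0.35 to 0.55 kg and takes about 2 to 5 N to slide.
- crate (a point): Centre of the rim of the grey crate fixed on the tray (126 x 85 mm, 3 x 2 cells, four with vials): tray x 43, y 0, z 39 mm. The vial tops are 79 mm above the tray's underside.
- tab (a point): Middle of the rear face (away from the tower) of the tray's upright push tab: 80 mm wide across the rails, 4 mm thick, reaching 30 mm above the tray's underside; this point is 15 mm above the underside, 110 mm behind the tray's origin. Push it along the tray's x. Behind it is free; between it and the crate are 85 mm.
- start (a joint): Travel of the start key: 0 = up, 0.006 m = fully pressed; it springs back and takes about 5 N to push fully down.
- start_top (a point): Centre of the top of the round grey start key (28 mm across) in its black housing on the side console (x -140 to 160, y 85 to 145 mm of the sampler, top at z 40 mm), the only key there; it is pressed straight down.
- vial1: Loose capped white sample vial, 34 mm across, 72 mm high, upright in the crate; origin at the centre of its underside, z up. Must stay standing in the tray.
- vial2: As vial1.
- vial3: As vial1.
- vial4: As vial1.
- spare_vial: A vial like the others, standing on the side console towards the tower; leave alone. Origin at the centre of its underside.
- petri: Stack of three clear dishes, 90 mm across, 42 mm high, on the bench behind the sampler (the side away from the console); leave alone. Origin at the centre of its underside.
- milk_a: White milk bottle 72 mm across, 190 mm high, on the bench; leave alone. Origin at the centre of its underside.
- milk_b: White milk bottle 60 mm across, 150 mm high, on the bench; leave alone. Origin at the centre of its underside.
There are look-alikes about, which are no part of the job. What is shaped like the vial2 but pink or red is not meant.

How it is judged:
On the way, in this order (a step that is already met when the one before it is completed fails the run):
1. the tray has dropped into its notches and lies flat on the rails (distance between tray and home below 0.004 m and z of tray in the frame of home below 0.002 m and angle between tray's own z axis and vertical below 0.015 rad), for 0.2 s.
2. the start key is pressed down (value of joint start above 0.004 m), for 0.05 s.
At the end, for the whole second after the job is handed in: Tray at rest in its notches: within 4 mm of home, under 2 mm above the rail tops, tilt under 0.015 rad; start key, pressed at least 4 mm after that, is up again (under 1.5 mm); the four vials stand in the crate, tilt under 0.2 rad, feet under 15 mm above the tray's underside (all of step 1 and linear speed of tray below 0.01 m/s and value of joint start below 0.0015 m and angle between each of vial1, vial2, vial3, vial4's own z axis and vertical below 0.2 rad and z of each of vial1, vial2, vial3, vial4 in the frame of tray below 0.015 m); the robot touches nothing.
It fails at once if the tray is lifted (underside more than 14 mm above the rail tops) (z of tray in the frame of home above 0.014 m).
It fails at once if a vial is lifted out of its cell (20 mm) or tipped (z of any of vial1, vial2, vial3, vial4 in the frame of tray above 0.027 m or angle between any of vial1, vial2, vial3, vial4's own z axis and vertical above 0.4 rad).
It fails at once if the tray is rammed (more than 80 N) (contact force between the fingers and tray above 80 N).
It fails at once if the start key is pressed (4 mm) while the tray is not seated (value of joint start above 0.004 m and not (distance between tray and home below 0.004 m and z of tray in the frame of home below 0.002 m and angle between tray's own z axis and vertical below 0.015 rad)).
It fails at once if a bystander is moved by more than 15 mm or tipped (distance of any of spare_vial, petri, milk_a, milk_b from where it was at the start of the episode above 0.015 m or angle between any of spare_vial, petri, milk_a, milk_b's own z axis and vertical above 0.3 rad).
It also fails if it takes over 43 s, if anything falls off the work surface, if the arm or the gripper's body presses on something with over 40 N, if the wrist force passes 120 N, or if a joint passes its speed limit or range.

ROBOT

A 6-joint arm with a two-finger parallel gripper is mounted at the origin on the work surface. World frame = base frame: x ahead of the robot, y to its left, z up, the work surface at z = 0. Lengths are in m, angles in rad, forces in N, time in s.
With the tool pointing down it reaches from about 0.3 to 0.75 m from the base axis. Payload 8.5 kg.
Tool frame: the origin (TCP) lies midway between the tips of the shut fingers; the grasp point (between the pads) lies 19 mm behind it; x points along the fingers, y is the direction in which the jaws open and shut, and the axes are right-handed (so a half turn about x gives the same grasp; the last joint's range is limited). The gripper opens to 85 mm and grips with 20 to 120 N. Pads are 22 mm wide; open, the fingers measure 114 mm over their backs; the gripper's body (76 mm by 85 mm) begins 54 mm behind the grasp point. The pads swing forward as they close: fully open they stand 13 mm farther back than shut.
Start: joints at [-1.442, 0.381, 1.297, -0, 1.464, -0.215], TCP at [0.185, -0.518, 0.231] pointing down, gripper open.
Joint ranges: [-3.11, 3.11], [-0.89, 2.33], [0.22, 2.48], [-1.42, 4.56], [0.17, 2.85], [-2.88, 2.88]. Speed limits (rad/s): [2.39, 2.39, 3.14, 3.14, 3.14, 3.14].

INTERFACE

Orientations are given as a rotation vector (axis times angle).
In Python, from bench import state, cams, job_done gives the robot as it stands.
- The arm moves only by the tool carry_out, never from a script. Its argument "plan" is a list of rows, each a list of 3 entries, a list of its own where there are three numbers: the shift along the world's x, y, z in units of 40 mm (1.0 is 40 mm), then the turn, a rotation vector about the world's x, y, z in units of 5 degrees (1.0 is 5 degrees), then the opening, from 0 (shut) to 1 (fully open). In form: [[[dx, dy, dz], [rx, ry, rz], fingers], ...]. A call has exactly 10 rows; each row is the pose to reach, as a shift and turn from the pose commanded when the call began; what a row does not reach only later rows make up. A row lasts 1/12 s, in which the tool goes at most 41.7 mm and 7.16 degrees, less where a joint would pass 70% of its speed; a pose out of reach is approached as far as the arm can. A call with a gripper value outside its range is refused whole. The fingers move at their own pace and stop on an object; "squeeze" is the grip in N (left out, the last holds). Time passes only in rows, so rows that repeat a pose let the fingers close, or fill a call up. It gives the time, the measured TCP pose, the force and the opening at its end, in the units of the state.
- state(): the state, without advancing time (a new reading comes with each control period).
- cams.capture(name): name is "side" or "top" or "wrist"; returns a dict with "color" (400x640x3 uint8, red, green, blue), "depth" (400x640 float32, m along the optical axis (not along the pixel's ray), 0 where there is no reading), "camera_matrix" (3x3 intrinsics, pixels), "cam_to_world" (4x4, takes a point from camera to world coordinates); the wrist camera has in their place "tool_from_camera" (4x4, takes a point from camera to tool coordinates, whose origin is the TCP and whose axes are the tool frame's). Camera axes: x right, y down, z forward; pixel columns grow to the right and rows downward; lengths in m; the calibration is good to about 2 mm. A picture is of the moment at which its call begins: read the wrist's pose just before it.
- job_done(): hands the job in, once; it reports no verdict.
The state is a dict: "t": time; "joint_positions": joint angles; "dq": joint speeds; "joint_efforts": joint torques, N m; "ee_pos": TCP position; "tool_rot": TCP orientation; "contact_force": force on the tool from outside, world axes, zero at the start; "moment": the same for the moment, N m; "finger_gap": finger opening in m.
Only numpy, scipy, OpenCV 4.12 (cv2) and the standard library are available. Lean on these libraries where they do the work, as an engineer would, in place of code of your own. Each camera call takes 0.05 s, during which the arm holds its last target.

## Working session

There is one attempt and no reset: what is moved stays moved. The work goes in short steps, Python scripts to look and compute and a tool call to move; the robot and the scene stay as the last step left them, time stands still between calls to the robot, and variables do not carry over. Pictures are saved under pics/ and viewed, and the job is handed in when it is done.

Besides the shell and the picture viewer there is one more tool, called after "Call:" as name([rows], argument=value, ...), one row to a line, values as JSON. carry_out: Moves the arm, as the interface text tells. Its arguments: {"type":"object","properties":{"plan":{"type":"array","items":{"type":"array"}},"squeeze":{"type":"number"}},"required":["plan"]}

```bash
mkdir -p pics; ls
python3 - <<'E'
from bench import state,cams
import cv2,numpy as np
s=state();print(s)
for n in("top","side"):
    c=cams.capture(n);cv2.imwrite(f"pics/{n}0.png",c["color"][:,:,::-1]);np.savez(f"{n}0.npz",**c)
    print(n,c["camera_matrix"],c["cam_to_world"])
E
```

```text
pics
{'t': 0.0, 'joint_positions': array([-1.44229278e+00,  3.81221618e-01,  1.29826182e+00, -1.60051079e-05,
        1.46362331e+00, -2.15301414e-01]), 'dq': array([ 5.93688513e-04,  2.46110022e-04, -7.82613297e-05, -1.45729514e-03,
       -8.53137211e-06,  1.05493285e-03]), 'joint_efforts': array([ 2.75593746e-03, -4.48451221e+01, -2.31277871e+01,  2.26617777e-05,
        4.79250026e-03,  9.13136574e-06]), 'ee_pos': array([ 0.18534351, -0.5175132 ,  0.23069767]), 'tool_rot': array([ 2.03536225,  0.35492746, -2.03525939]), 'contact_force': array([0.44962181, 0.06874558, 0.66556428]), 'moment': array([ 0.01986348,  0.00365179, -0.01396688]), 'finger_gap': 0.0855191025435437}
top [[418.30773603   0.         320.76032854]
 [  0.         418.30773603 198.4919097 ]
 [  0.           0.           1.        ]] [[-2.47808304e-02 -9.83895223e-01  1.77020055e-01  3.86550380e-01]
 [-9.99692828e-01  2.43184519e-02 -4.78143423e-03  1.39209894e-01]
 [ 3.99576592e-04 -1.77084168e-01 -9.84195630e-01  1.10749244e+00]
 [ 0.00000000e+00  0.00000000e+00  0.00000000e+00  1.00000000e+00]]
side [[368.22736735   0.         324.18417066]
 [  0.         368.22736735 202.44095257]
 [  0.           0.           1.        ]] [[ 0.99355703 -0.08175071  0.07849362  0.48118044]
 [-0.11156285 -0.58354699  0.80437966 -0.73837984]
 [-0.01995389 -0.80795404 -0.58890756  0.78659417]
 [ 0.          0.          0.          1.        ]]
```

View pics/top0.png

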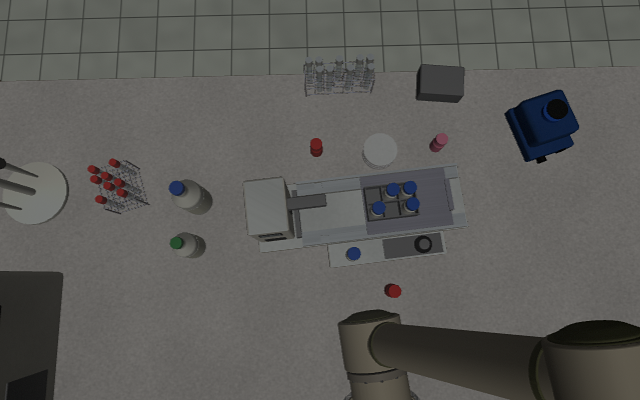

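View pics/side0.png

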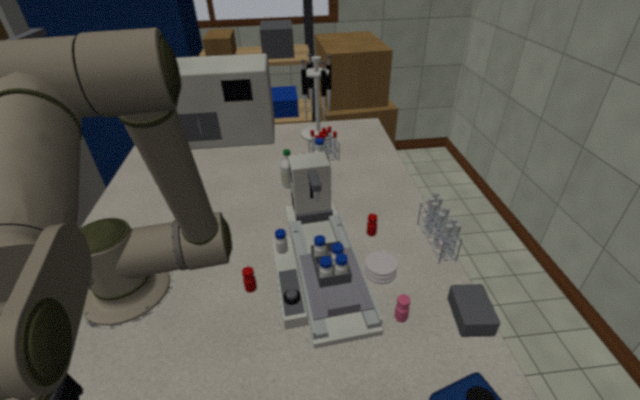

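The top view shows the sampler with its tower at left (265,205). The tray is at (410,200) with its tab near (450,192), and the start key is at (423,244). Next I'll look at enlarged crops.

Run:
```python
import cv2,numpy as np
c=np.load("top0.npz")["color"][:,:,::-1]
cv2.imwrite("pics/top_c.png",np.clip(cv2.resize(c[150:280,330:480],None,fx=5,fy=5,interpolation=cv2.INTER_CUBIC)[:600]*1.6,0,255).astype(np.uint8)[:, :750])
cv2.imwrite("pics/top_d.png",np.clip(cv2.resize(c[150:280,235:385],None,fx=4.6,fy=4.6,interpolation=cv2.INTER_CUBIC)*1.6,0,255).astype(np.uint8))
```

```text
(no output)
```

View pics/top_c.png

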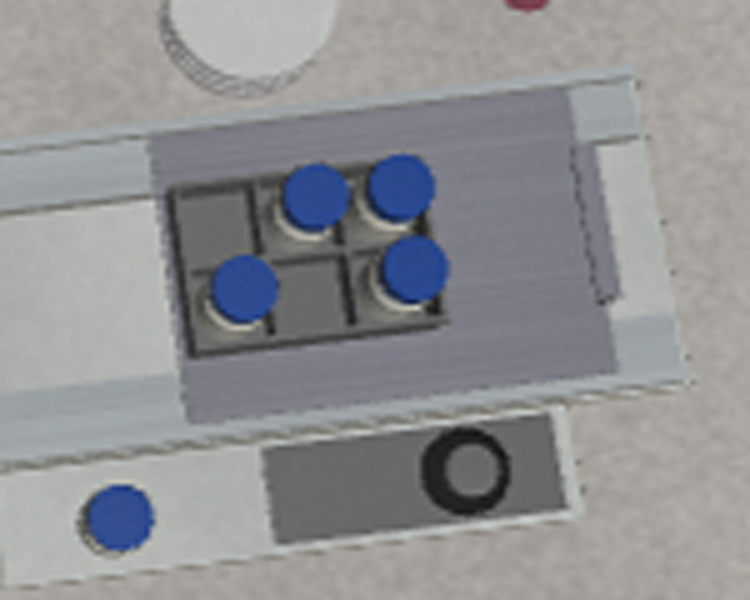

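View pics/top_d.png

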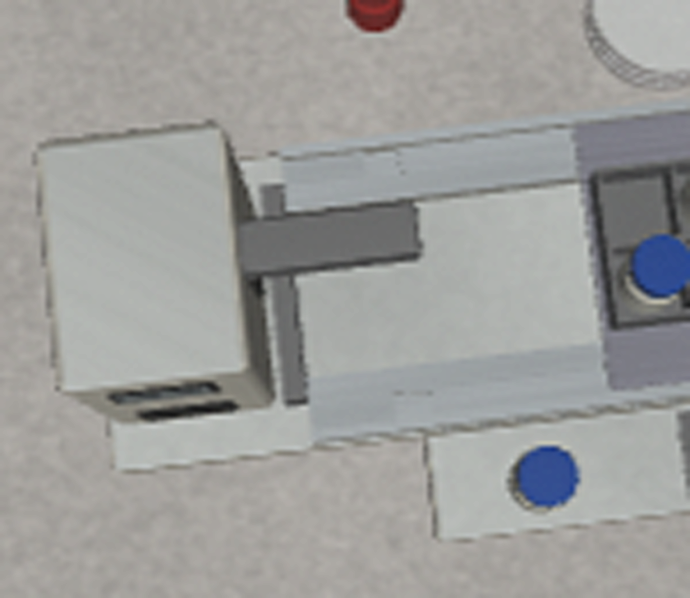

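The first crop shows the key ring centre at crop (467,470), which is full-image (423.4,244). The tray corners are at crop (149,137), (570,88), (616,374) and (187,424). The tab's top rear edge runs from (598,142) to (621,299). It is the only round grey key there; the blue cap at (354,253) is the spare vial. Now I'll turn these into positions.

```bash
cat > h.py <<'E'
import numpy as np
d=np.load("top0.npz");K=d["camera_matrix"];T=d["cam_to_world"]
def ray(u,v,z,K=K,T=T):
    r=T[:3,:3]@np.linalg.solve(K,[u,v,1]);return T[:3,3]+r*(z-T[2,3])/r[2]
def c1(u,v,z): return ray(330+(u-2)/5,150+(v-2)/5,z)
def dep(u,v,d=d):
    K,T=d["camera_matrix"],d["cam_to_world"];u,v=int(round(u)),int(round(v));z=np.median(d["depth"][v-1:v+2,u-1:u+2])
    return (T@np.r_[z*np.linalg.solve(K,[u,v,1]),1])[:3]
E
python3 - <<'E'
from h import *
np.set_printoptions(precision=4,suppress=True)
tr=[c1(*p,.054) for p in[(149,137),(570,88),(616,374),(187,424)]]
tr=np.array(tr);print(tr);ctr=tr.mean(0);
ax=(tr[0]+tr[3]-tr[1]-tr[2])[:2];print("ctr",ctr,np.linalg.norm(ax)/2,np.degrees(np.arctan2(*ax[::-1])))
ac=(tr[2]+tr[3]-tr[0]-tr[1])[:2];print(np.linalg.norm(ac)/2,np.degrees(np.arctan2(*ac[::-1])))
print("tab",c1(598,142,.080),c1(621,299,.080))
print("key",dep(424.5,243.5),dep(424,244)); z=dep(424,243.5)[2]; print(c1(473,468,z))
print("tray d",dep(435,190),"rail",dep(350,183))
# tower top corners crop2 4.6 scale
t=np.array([ray(235+(u-2)/4.6,150+(v-2)/4.6,.228) for u,v in[(38,147),(213,124),(247,374),(62,391)]]);print(t.mean(0),t)
print("railend",c1(635,72,.054),c1(688,380,.054))
E
```

```text
[[ 0.63    0.0329  0.054 ]
 [ 0.6506 -0.1865  0.054 ]
 [ 0.5012 -0.1984  0.054 ]
 [ 0.4812  0.0199  0.054 ]]
ctr [ 0.5657 -0.083   0.054 ] 0.21977320468324782 95.29885316166165
0.14959751452139997 -175.23013229370284
tab [ 0.6158 -0.1904  0.08  ] [ 0.5357 -0.1955  0.08  ]
key [ 0.4531 -0.1203  0.0613] [ 0.4531 -0.1203  0.0613]
[ 0.4551 -0.1209  0.0613]
tray d [ 0.5913 -0.1603  0.0524] rail [0.6168 0.0571 0.0446]
[0.5324 0.2541 0.228 ] [[0.586  0.3017 0.228 ]
 [0.595  0.2197 0.228 ]
 [0.4771 0.2051 0.228 ]
 [0.4714 0.2898 0.228 ]]
railend [ 0.6583 -0.2209  0.054 ] [ 0.4972 -0.2345  0.054 ]
```

Run:
```python
from h import *
from scipy.spatial.transform import Rotation as R
np.set_printoptions(precision=4,suppress=True)
M=R.from_rotvec([2.03536225,0.35492746,-2.03525939]).as_matrix();print(M)
u=np.array([np.cos(np.radians(95.35)),np.sin(np.radians(95.35))]);y=M[:2,1];z=M[:2,2]
for n,a in(("y",y),("z",z)): print(n,np.degrees(np.arctan2(a[1],a[0])))
print("blue",dep(550,110))
```

```text
[[-0.0002  0.3371 -0.9415]
 [ 0.0015 -0.9415 -0.3371]
 [-1.     -0.0015 -0.0003]]
y -70.30131459249283
z -160.30134074909316
blue [ 0.7715 -0.4387  0.1269]
```

Call:
carry_out([
  [[0.3, 0.2, 0], [0, 0, 0.4], 0],
  [[0.8, 0.5, 0], [0, 0, 1.2], 0],
  [[1.4, 0.9, 0], [0, 0, 2.2], 0],
  [[2.1, 1.4, 0], [0, 0, 3.2], 0],
  [[2.8, 1.9, 0], [0, 0, 4.3], 0],
  [[3.5, 2.35, 0], [0, 0, 5.4], 0],
  [[4.2, 2.8, 0], [0, 0, 6.5], 0],
  [[4.9, 3.3, 0], [0, 0, 7.6], 0],
  [[5.6, 3.75, 0], [0, 0, 8.7], 0],
  [[6.2, 4.15, 0], [0, 0, 9.6], 0],
], squeeze=40)

```text
t: 0.93
ee_pos: [0.4352, -0.3495, 0.2312]
tool_rot: [1.485, 1.004, -1.485]
contact_force: [0.8, -0.1, -0.3]
finger_gap: -0.0001
```

Call:
carry_out([
  [[0.6, 0.4, -0.1], [0, 0, 1.0], 0],
  [[1.2, 0.8, -0.2], [0, 0, 2.0], 0],
  [[1.8, 1.2, -0.3], [0, 0, 3.0], 0],
  [[2.4, 1.6, -0.4], [0, 0, 3.9], 0],
  [[2.9, 1.95, -0.5], [0, 0, 4.7], 0],
  [[3.3, 2.2, -0.6], [0, 0, 5.2], 0],
  [[3.6, 2.4, -0.7], [0, 0, 5.5], 0],
  [[3.7, 2.46, -0.77], [0, 0, 5.53], 0],
  [[3.7, 2.46, -0.77], [0, 0, 5.53], 0],
  [[3.7, 2.46, -0.77], [0, 0, 5.53], 0],
])

```text
t: 1.77
ee_pos: [0.5809, -0.2536, 0.2004]
tool_rot: [1.141, 1.252, -1.141]
contact_force: [1.0, -0.4, -0.7]
finger_gap: -0.0001
```

Run:
```python
from bench import state,cams
import cv2,numpy as np
from scipy.spatial.transform import Rotation as R
s=state();M=R.from_rotvec(s["tool_rot"]).as_matrix();print(s["t"],s["ee_pos"],s["contact_force"],s["finger_gap"],M)
c=cams.capture("wrist");np.savez("w1.npz",**c);cv2.imwrite("pics/w1.png",c["color"][:,:,::-1]);print(c["tool_from_camera"])
c=cams.capture("side");np.savez("s1.npz",**c);cv2.imwrite("pics/s1.png",cv2.resize(np.clip(c["color"][180:360,220:440,::-1]*1.5,0,255).astype(np.uint8),None,fx=3,fy=3))
```

```text
1.7667 [ 0.58092642 -0.25361148  0.20037856] [ 0.95197111 -0.4292731  -0.66953259] -0.000110212044337985 [[-6.19836831e-04  9.95727388e-01  9.23395096e-02]
 [ 1.04701915e-04  9.23395914e-02 -9.95727568e-01]
 [-9.99999802e-01 -6.07520496e-04 -1.61490044e-04]]
[[ 7.69299140e-04 -2.69860129e-01  9.62899226e-01 -1.42973206e-01]
 [ 9.99998927e-01 -9.92648875e-04 -1.07713730e-03 -8.57156516e-04]
 [ 1.24649724e-03  9.62899021e-01  2.69859076e-01 -6.80833044e-02]
 [ 0.00000000e+00  0.00000000e+00  0.00000000e+00  1.00000000e+00]]
```

View pics/w1.png

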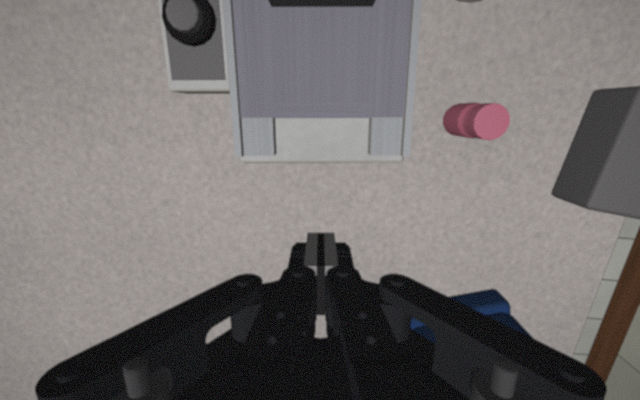

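View pics/s1.png

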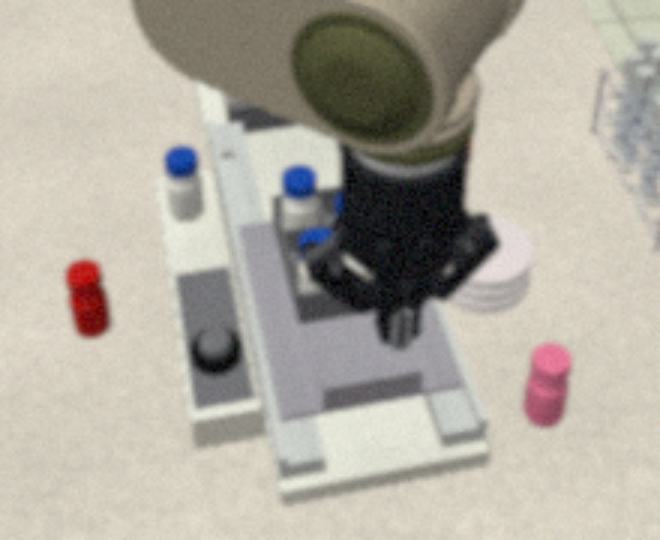

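The wrist view shows the tray's rear edge at row 117 (columns about 240–410) and the key at (186,15). The shut fingertips are at (320,250), behind the tray and centred. I'll cross-check the positions with this camera.

Run:
```python
import numpy as np
from scipy.spatial.transform import Rotation as R
from h import ray
from bench import state
s=state();c=np.load("w1.npz")
B=np.eye(4);B[:3,:3]=R.from_rotvec(s["tool_rot"]).as_matrix();B[:3,3]=s["ee_pos"];W=B@c["tool_from_camera"];K=c["camera_matrix"]
for n,p in dict(tl=(239,117,.054),tr=(410,117,.054),tabl=(275,117,.08),casel=(243,160,.028),caser=(402,160,.028),key=(186,14,.0613)).items(): print(n,ray(*p,K,W))
print(c["depth"][100:170:5,325]); 
for v in range(60,165,5):
    z=c["depth"][v,325]; print(v,(W@np.r_[z*np.linalg.solve(K,[325,v,1]),1])[:3].round(4))
```

```text
tl [ 0.49926081 -0.19919606  0.054     ]
tr [ 0.65615445 -0.18496561  0.054     ]
tabl [ 0.53600684 -0.19531837  0.08      ]
casel [ 0.49754377 -0.24349233  0.028     ]
caser [ 0.66261054 -0.22850501  0.028     ]
key [ 0.45604859 -0.12030063  0.0613    ]
[0.27527732 0.2525157  0.25319883 0.25513512 0.3054725  0.30711982
 0.30871996 0.3105398  0.3107036  0.31352535 0.3148221  0.31492382
 0.31816888 0.3462607 ]
60 [ 0.5736 -0.1441  0.0561]
65 [ 0.574  -0.1479  0.0548]
70 [ 0.5744 -0.1521  0.0556]
75 [ 0.5748 -0.1562  0.0559]
80 [ 0.5751 -0.1604  0.0564]
85 [ 0.5755 -0.1645  0.0554]
90 [ 0.5759 -0.1687  0.0559]
95 [ 0.5764 -0.1729  0.0554]
100 [ 0.5768 -0.1772  0.0554]
105 [ 0.5769 -0.1819  0.0804]
110 [ 0.5772 -0.1859  0.0808]
115 [ 0.5776 -0.1899  0.0799]
120 [ 0.5788 -0.1954  0.0292]
125 [ 0.5793 -0.2003  0.0289]
130 [ 0.5798 -0.2052  0.0286]
135 [ 0.5803 -0.2102  0.0281]
140 [ 0.5807 -0.2151  0.0293]
145 [ 0.5812 -0.2203  0.0279]
150 [ 0.5817 -0.2254  0.028 ]
155 [ 0.5822 -0.2304  0.0293]
160 [ 0.5827 -0.2359  0.0274]
```

Call:
carry_out([
  [[0, 0, -0.3], [0, 0, 0], 0],
  [[0, 0, -0.8], [0, 0, 0], 0],
  [[0, 0, -1.4], [0, 0, 0], 0],
  [[0, 0, -2.0], [0, 0, 0], 0],
  [[0, 0, -2.6], [0, 0, 0], 0],
  [[0, 0, -3.0], [0, 0, 0], 0],
  [[-0.01, 0.1, -3.3], [0, 0, 0], 0],
  [[-0.03, 0.3, -3.46], [0, 0, 0], 0],
  [[-0.06, 0.6, -3.46], [0, 0, 0], 0],
  [[-0.08, 0.85, -3.46], [0, 0, 0], 0],
])

```text
t: 2.7
ee_pos: [0.5779, -0.2186, 0.0627]
tool_rot: [1.141, 1.251, -1.141]
contact_force: [-0.1, -0.8, -0.0]
finger_gap: 0.0001
```

Call:
carry_out([
  [[-0.006, 0.06, 0], [0, 0, 0], 0],
  [[-0.011, 0.12, 0], [0, 0, 0], 0],
  [[-0.017, 0.18, 0], [0, 0, 0], 0],
  [[-0.022, 0.24, 0], [0, 0, 0], 0],
  [[-0.028, 0.3, 0], [0, 0, 0], 0],
  [[-0.034, 0.36, 0], [0, 0, 0], 0],
  [[-0.039, 0.42, 0], [0, 0, 0], 0],
  [[-0.045, 0.48, 0], [0, 0, 0], 0],
  [[-0.05, 0.54, 0], [0, 0, 0], 0],
  [[-0.056, 0.6, 0], [0, 0, 0], 0],
])

```text
t: 3.53
ee_pos: [0.576, -0.1955, 0.0621]
tool_rot: [1.14, 1.251, -1.14]
contact_force: [-0.1, -2.2, -0.2]
finger_gap: -0.0004
```

Run:
```python
from bench import state,cams
import cv2,numpy as np
s=state();print(s["t"],s["ee_pos"],s["contact_force"])
c=cams.capture("side");np.savez("s2.npz",**c);cv2.imwrite("pics/s2.png",cv2.resize(np.clip(c["color"][180:360,220:440,::-1]*1.5,0,255).astype(np.uint8),None,fx=3,fy=3))
```

```text
3.5333 [ 0.57597567 -0.19545047  0.06213543] [-0.09863931 -2.24810887 -0.15378828]
```

View pics/s2.png

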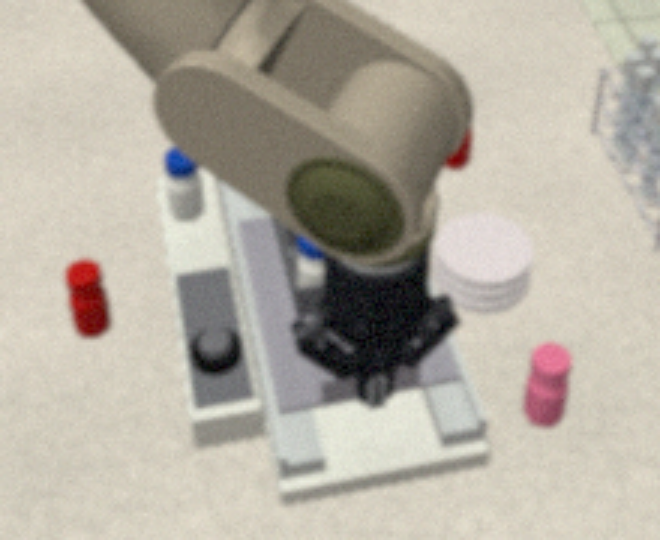

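The fingertips rest against the tab at crop (375,385), with about 2 N. I'll push at about 36 mm/s first, then slower near home.

Call:
carry_out([
  [[-0.007, 0.075, 0], [0, 0, 0], 0],
  [[-0.014, 0.15, 0], [0, 0, 0], 0],
  [[-0.021, 0.225, 0], [0, 0, 0], 0],
  [[-0.028, 0.3, 0], [0, 0, 0], 0],
  [[-0.035, 0.375, 0], [0, 0, 0], 0],
  [[-0.042, 0.45, 0], [0, 0, 0], 0],
  [[-0.049, 0.525, 0], [0, 0, 0], 0],
  [[-0.056, 0.6, 0], [0, 0, 0], 0],
  [[-0.063, 0.675, 0], [0, 0, 0], 0],
  [[-0.07, 0.75, 0], [0, 0, 0], 0],
])

```text
t: 4.42
ee_pos: [0.5731, -0.1651, 0.0621]
tool_rot: [1.14, 1.252, -1.14]
contact_force: [0.2, -1.9, -0.2]
finger_gap: -0.0001
```

Call:
carry_out([
  [[-0.007, 0.075, 0], [0, 0, 0], 0],
  [[-0.014, 0.15, 0], [0, 0, 0], 0],
  [[-0.021, 0.225, 0], [0, 0, 0], 0],
  [[-0.028, 0.3, 0], [0, 0, 0], 0],
  [[-0.035, 0.375, 0], [0, 0, 0], 0],
  [[-0.042, 0.45, 0], [0, 0, 0], 0],
  [[-0.049, 0.525, 0], [0, 0, 0], 0],
  [[-0.056, 0.6, 0], [0, 0, 0], 0],
  [[-0.063, 0.675, 0], [0, 0, 0], 0],
  [[-0.07, 0.75, 0], [0, 0, 0], 0],
])

```text
t: 5.25
ee_pos: [0.5703, -0.1351, 0.0621]
tool_rot: [1.14, 1.252, -1.14]
contact_force: [0.8, -2.2, -0.5]
finger_gap: -0.0001
```

Call:
carry_out([
  [[-0.007, 0.075, 0], [0, 0, 0], 0],
  [[-0.014, 0.15, 0], [0, 0, 0], 0],
  [[-0.021, 0.225, 0], [0, 0, 0], 0],
  [[-0.028, 0.3, 0], [0, 0, 0], 0],
  [[-0.035, 0.375, 0], [0, 0, 0], 0],
  [[-0.042, 0.45, 0], [0, 0, 0], 0],
  [[-0.049, 0.525, 0], [0, 0, 0], 0],
  [[-0.056, 0.6, 0], [0, 0, 0], 0],
  [[-0.063, 0.675, 0], [0, 0, 0], 0],
  [[-0.07, 0.75, 0], [0, 0, 0], 0],
])

```text
t: 6.08
ee_pos: [0.5675, -0.1051, 0.0621]
tool_rot: [1.14, 1.252, -1.14]
contact_force: [-0.2, -2.3, -0.0]
finger_gap: 0.0001
```

Run:
```python
from bench import state,cams
import cv2,numpy as np
s=state();print(s["t"],s["ee_pos"],s["contact_force"])
for n in("side","top"):
    c=cams.capture(n);np.savez(n+"3.npz",**c)
    im=c["color"][180:360,220:440,::-1] if n=="side" else c["color"][140:280,260:480,::-1]
    cv2.imwrite(f"pics/{n}3.png",cv2.resize(np.clip(im*1.5,0,255).astype(np.uint8),None,fx=3.5,fy=3.5)[:600])
```

```text
6.0833 [ 0.56751278 -0.10513193  0.06213566] [-1.90426592e-01 -2.26938484e+00 -2.10805178e-03]
```

View pics/top3.png

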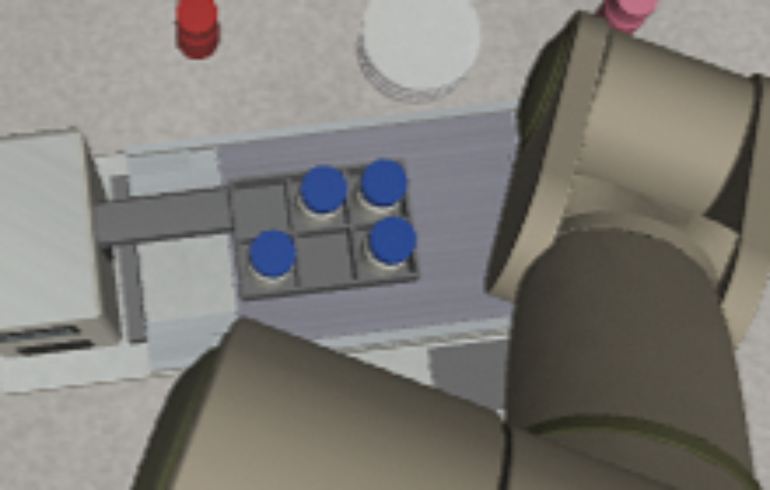

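View pics/side3.png

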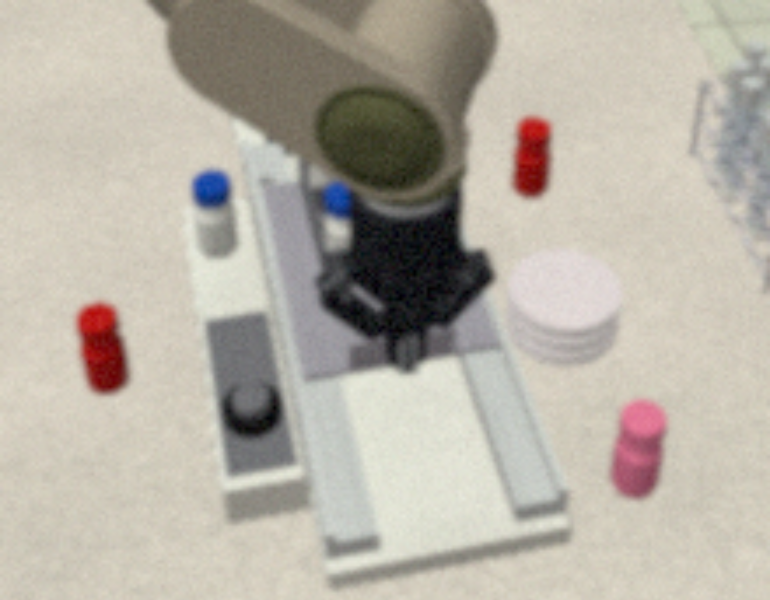

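The top view shows the tray's front edge at crop (219,145)–(239,310), with all four vials standing. Remaining distance:

Run:
```python
from h import *
a=ray(260+218/3.5,140+146/3.5,.054);print(a)
u=np.array([-.0932,.9956]);home=np.array([.5519,.0508])
print("remaining mm",((home+110*1e-3*u-a[:2])@u)*1e3)
```

```text
[0.61986261 0.12907246 0.054     ]
remaining mm 38.39566779560002
```

Call:
carry_out([
  [[-0.006, 0.06, 0], [0, 0, 0], 0],
  [[-0.011, 0.12, 0], [0, 0, 0], 0],
  [[-0.017, 0.18, 0], [0, 0, 0], 0],
  [[-0.022, 0.24, 0], [0, 0, 0], 0],
  [[-0.028, 0.3, 0], [0, 0, 0], 0],
  [[-0.034, 0.36, 0], [0, 0, 0], 0],
  [[-0.039, 0.42, 0], [0, 0, 0], 0],
  [[-0.045, 0.48, 0], [0, 0, 0], 0],
  [[-0.05, 0.54, 0], [0, 0, 0], 0],
  [[-0.056, 0.6, 0], [0, 0, 0], 0],
])

```text
t: 7.02
ee_pos: [0.5652, -0.0811, 0.0621]
tool_rot: [1.14, 1.252, -1.14]
contact_force: [0.4, -1.2, 0.2]
finger_gap: -0.0
```

Call:
carry_out([
  [[-0.002, 0.025, 0], [0, 0, 0], 0],
  [[-0.005, 0.05, 0], [0, 0, 0], 0],
  [[-0.007, 0.075, 0], [0, 0, 0], 0],
  [[-0.009, 0.1, 0], [0, 0, 0], 0],
  [[-0.012, 0.125, 0], [0, 0, 0], 0],
  [[-0.014, 0.15, 0], [0, 0, 0], 0],
  [[-0.016, 0.175, 0], [0, 0, 0], 0],
  [[-0.019, 0.2, 0], [0, 0, 0], 0],
  [[-0.019, 0.2, 0], [0, 0, 0], 0],
  [[-0.019, 0.2, 0], [0, 0, 0], 0],
])

```text
t: 7.85
ee_pos: [0.5645, -0.0732, 0.0622]
tool_rot: [1.14, 1.252, -1.14]
contact_force: [1.3, 0.1, 0.7]
finger_gap: -0.0002
```

Call:
carry_out([
  [[-0.001, 0.015, 0], [0, 0, 0], 0],
  [[-0.003, 0.03, 0], [0, 0, 0], 0],
  [[-0.004, 0.045, 0], [0, 0, 0], 0],
  [[-0.006, 0.06, 0], [0, 0, 0], 0],
  [[-0.007, 0.075, 0], [0, 0, 0], 0],
  [[-0.008, 0.09, 0], [0, 0, 0], 0],
  [[-0.01, 0.105, 0], [0, 0, 0], 0],
  [[-0.011, 0.12, 0], [0, 0, 0], 0],
  [[-0.012, 0.135, 0], [0, 0, 0], 0],
  [[-0.014, 0.15, 0], [0, 0, 0], 0],
])

```text
t: 8.68
ee_pos: [0.564, -0.0674, 0.0621]
tool_rot: [1.14, 1.252, -1.14]
contact_force: [-0.1, -1.7, -1.0]
finger_gap: -0.0001
```

```bash
cat > chk.py <<'E'
from bench import state,cams
import cv2,numpy as np,sys
from h import *
s=state();print(s["t"],s["ee_pos"],s["contact_force"])
k=sys.argv[1]
for n in("side","top"):
    c=cams.capture(n);np.savez(n+k+".npz",**c)
    im=c["color"][180:360,220:440,::-1] if n=="side" else c["color"][140:280,260:480,::-1]
    cv2.imwrite(f"pics/{n}{k}.png",cv2.resize(np.clip(im*1.5,0,255).astype(np.uint8),None,fx=3.5,fy=3.5,interpolation=cv2.INTER_CUBIC)[:600])
E
python3 chk.py 4
python3 - <<'E'
import numpy as np
from h import *
for k in("3","4"):
    d=np.load(f"top{k}.npz");K,T=d["camera_matrix"],d["cam_to_world"]
    # z of world points in tray patch between crate and arm 
    V,U=np.mgrid[176:186,330:336];Z=d["depth"][V,U]
    P=np.stack([(U-K[0,2])/K[0,0]*Z,(V-K[1,2])/K[1,1]*Z,Z,np.ones_like(Z)],-1)@T.T
    V,U=np.mgrid[178:200,383:398];Z=d["depth"][V,U]
    Q=np.stack([(U-K[0,2])/K[0,0]*Z,(V-K[1,2])/K[1,1]*Z,Z,np.ones_like(Z)],-1)@T.T
    print(k,np.median(P[...,2]),np.median(Q[...,2]))
E
```

```text
8.6833 [ 0.56401936 -0.06736465  0.06213765] [-0.05344229 -1.6878242  -1.04331356]
3 0.05304084980904966 0.05333375165925469
4 0.048057901249166424 0.32992450174655275
```

View pics/top4.png

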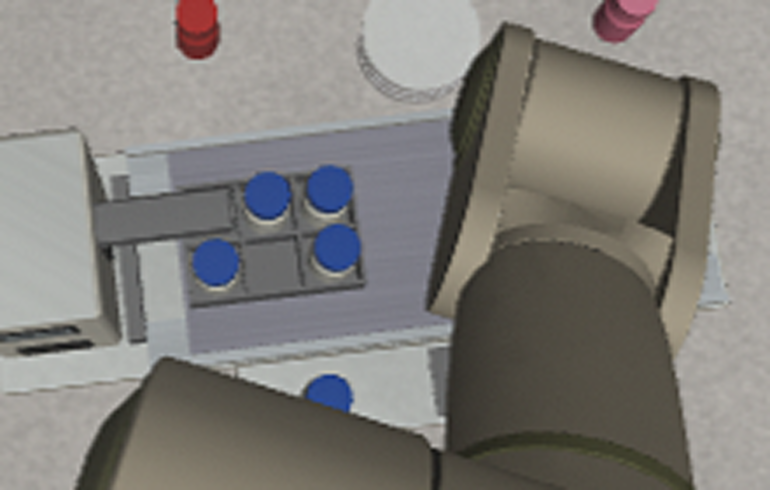

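View pics/side4.png

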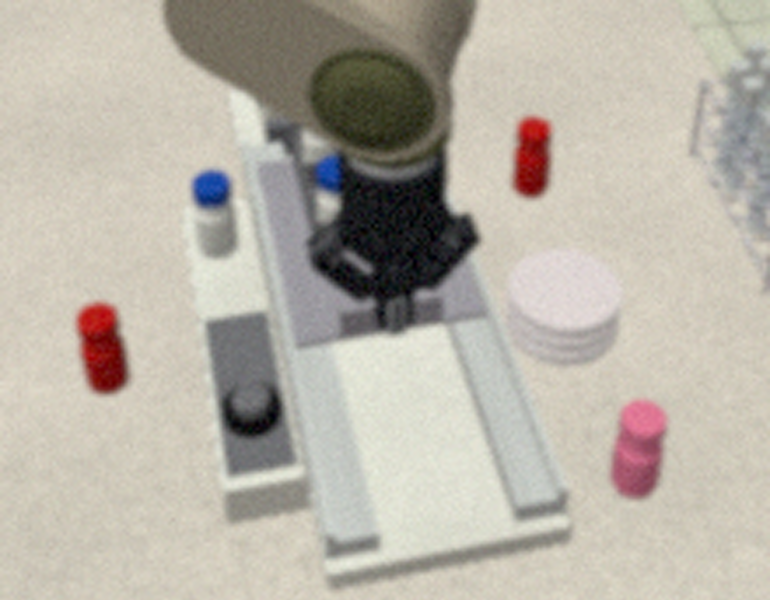

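The tray surface has come down from z 53.0 to 48.1 mm, so it has dropped. I'll check the tilt with a plane fit to visible tray patches and find the front edge.

```bash
cat > tr.py <<'E'
import numpy as np,sys
d=np.load(f"top{sys.argv[1]}.npz");K,T=d["camera_matrix"],d["cam_to_world"]
V,U=np.mgrid[150:260,300:470];Z=d["depth"][V,U]
P=(np.stack([(U-K[0,2])/K[0,0]*Z,(V-K[1,2])/K[1,1]*Z,Z,np.ones_like(Z)],-1)@T.T)[...,:3].reshape(-1,3)
u=np.array([-.0932,.9956]);v=np.array([-.9956,-.0932]);h=np.array([.5519,.0508])
L=np.c_[(P[:,:2]-h)@u,(P[:,:2]-h)@v]
m=(abs(L[:,0])<.1)&(abs(L[:,1])<.068)&((abs(L[:,1])>.048)|((L[:,0]<-.03)&(L[:,0]>-.095)))&(abs(P[:,2]-.05)<.009)
A=np.c_[L[m],np.ones(m.sum())];c,r,_,_=np.linalg.lstsq(A,P[m,2],rcond=None)
print(m.sum(),"slope x,y, z at home",c,"x range",L[m].min(0),L[m].max(0))
E
python3 tr.py 3;python3 tr.py 4
python3 -c "
from h import *
u=np.array([-.0932,.9956]);h=np.array([.5519,.0508])
for q in((168,152),(189,352)):
  a=ray(260+q[0]/3.5,140+q[1]/3.5,.049);print(a,((a[:2]-h)@u)*1e3-110)"
```

```text
1558 slope x,y, z at home [-0.022078    0.00081094  0.05212879] x range [-0.09957942 -0.06791298] [0.09989561 0.06796543]
1764 slope x,y, z at home [-0.00033084 -0.00028785  0.04837144] x range [-0.09924842 -0.06792765] [0.09991919 0.06795809]
[0.61734403 0.16609692 0.049     ] -1.3097674845076597
[0.46941778 0.15380993 0.049     ] 0.24403302636606838
```

The tray is flat (slope under 0.001) and within about 1 mm of home. I'll back off, rise and move above the key, and check how high the ring housing stands.

Call:
carry_out([
  [[0.02, -0.2, 0], [0, 0, 0], 0],
  [[0.05, -0.5, 0], [0, 0, 0], 0],
  [[0.08, -0.85, 0.2], [0, 0, 0], 0],
  [[0.09, -1.0, 0.7], [0, 0, 0], 0],
  [[0.09, -1.1, 1.3], [0, 0, 0], 0],
  [[0, -1.2, 1.9], [0, 0, 0], 0],
  [[-0.4, -1.25, 2.1], [0, 0, 0], 0],
  [[-1.0, -1.3, 2.1], [0, 0, 0], 0],
  [[-1.6, -1.33, 2.1], [0, 0, 0], 0],
  [[-2.2, -1.33, 2.1], [0, 0, 0], 0],
])

```text
t: 9.62
ee_pos: [0.4751, -0.122, 0.1468]
tool_rot: [1.141, 1.25, -1.141]
contact_force: [0.6, -0.4, -0.6]
finger_gap: 0.0
```

Call:
carry_out([
  [[-0.3, 0, 0], [0, 0, 0], 0],
  [[-0.5, 0, 0], [0, 0, 0], 0],
  [[-0.52, 0, -0.3], [0, 0, 0], 0],
  [[-0.52, 0, -0.7], [0, 0, 0], 0],
  [[-0.52, 0, -1.1], [0, 0, 0], 0],
  [[-0.52, 0, -1.4], [0, 0, 0], 0],
  [[-0.52, 0, -1.6], [0, 0, 0], 0],
  [[-0.52, 0, -1.7], [0, 0, 0], 0],
  [[-0.52, 0, -1.7], [0, 0, 0], 0],
  [[-0.52, 0, -1.7], [0, 0, 0], 0],
])

```text
t: 10.45
ee_pos: [0.4556, -0.121, 0.0786]
tool_rot: [1.14, 1.251, -1.14]
contact_force: [0.5, -0.5, 0.4]
finger_gap: -0.0003
```

```bash
python3 chk.py 5; python3 tr.py 5
python3 - <<'E'
from h import *
for v in range(236,252): print(v,[round(dep(x,v)[2]*1e3,1) for x in range(414,434,2)])
from bench import cams
import cv2
c=cams.capture("wrist");cv2.imwrite("pics/w5.png",np.clip(c["color"][:,:,::-1]*1.5,0,255).astype(np.uint8))
E
```

```text
10.45 [ 0.45557122 -0.12098824  0.07855703] [ 0.5037804  -0.4625108   0.36321766]
2063 slope x,y, z at home [-0.00030787  0.00220369  0.04839547] x range [-0.09995888 -0.06786624] [0.09990385 0.06799905]
236 [np.float64(40.5), np.float64(39.9), np.float64(39.4), np.float64(50.1), np.float64(50.9), np.float64(51.9), np.float64(49.6), np.float64(40.3), np.float64(40.0), np.float64(40.2)]
237 [np.float64(40.1), np.float64(42.0), np.float64(52.0), np.float64(51.5), np.float64(51.4), np.float64(51.8), np.float64(51.8), np.float64(41.4), np.float64(39.8), np.float64(39.8)]
238 [np.float64(39.9), np.float64(45.9), np.float64(52.4), np.float64(52.6), np.float64(51.6), np.float64(53.1), np.float64(53.1), np.float64(51.9), np.float64(38.8), np.float64(40.3)]
239 [np.float64(41.9), np.float64(51.8), np.float64(53.0), np.float64(54.8), np.float64(60.0), np.float64(62.4), np.float64(60.0), np.float64(54.0), np.float64(41.5), np.float64(41.0)]
240 [np.float64(42.5), np.float64(52.2), np.float64(52.5), np.float64(60.5), np.float64(60.9), np.float64(62.0), np.float64(62.0), np.float64(54.9), np.floa
[... 1363 characters left out ...]
, np.float64(52.4), np.float64(55.6), np.float64(62.4), np.float64(62.2), np.float64(60.5), np.float64(52.4), np.float64(50.9), np.float64(39.9)]
249 [np.float64(41.5), np.float64(48.4), np.float64(51.1), np.float64(50.8), np.float64(54.9), np.float64(58.0), np.float64(55.0), np.float64(52.0), np.float64(50.1), np.float64(39.6)]
250 [np.float64(41.5), np.float64(42.6), np.float64(50.4), np.float64(50.3), np.float64(52.4), np.float64(54.4), np.float64(52.8), np.float64(51.5), np.float64(40.9), np.float64(39.9)]
251 [np.float64(40.6), np.float64(40.3), np.float64(46.3), np.float64(49.9), np.float64(51.9), np.float64(51.0), np.float64(51.3), np.float64(43.1), np.float64(40.5), np.float64(39.5)]
```

View pics/side5.png

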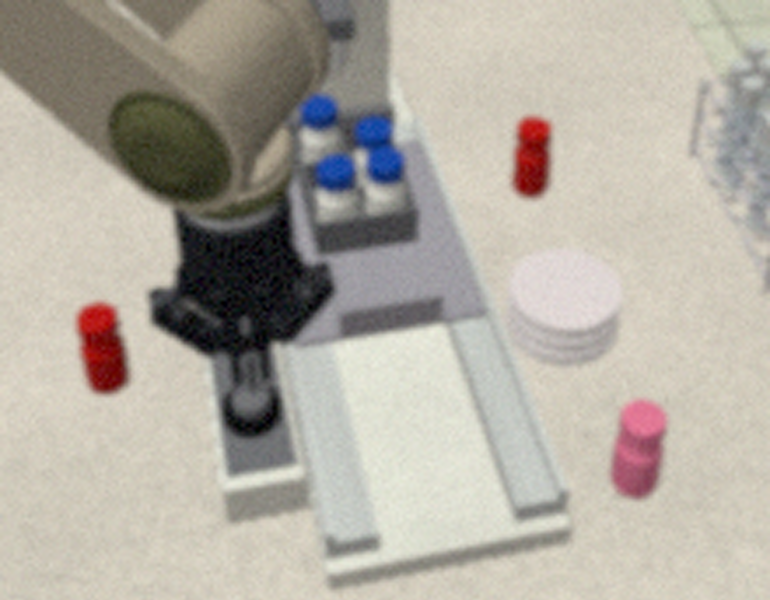

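View pics/w5.png

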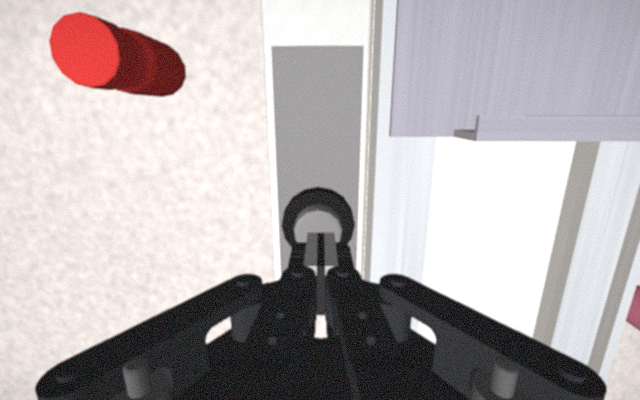

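The tray is still flat with the vials standing, and the fingers are centred over the key (wrist view (320,222)). The key top is at about 61 mm and its housing at 52 mm. Pressing down gradually.

Call:
carry_out([
  [[0, 0, -0.15], [0, 0, 0], 0],
  [[0, 0, -0.3], [0, 0, 0], 0],
  [[0, 0, -0.38], [0, 0, 0], 0],
  [[0, 0, -0.43], [0, 0, 0], 0],
  [[0, 0, -0.47], [0, 0, 0], 0],
  [[0, 0, -0.5], [0, 0, 0], 0],
  [[0, 0, -0.53], [0, 0, 0], 0],
  [[0, 0, -0.56], [0, 0, 0], 0],
  [[0, 0, -0.56], [0, 0, 0], 0],
  [[0, 0, -0.56], [0, 0, 0], 0],
])

```text
t: 11.43
ee_pos: [0.455, -0.1205, 0.0564]
tool_rot: [1.14, 1.252, -1.14]
contact_force: [-4.3, 1.9, 12.2]
finger_gap: -0.0001
```

Contact is at 12 N, more than the roughly 5 N needed. I'll go a touch further to confirm the end of travel.

Call:
carry_out([
  [[0, 0, -0.01], [0, 0, 0], 0],
  [[0, 0, -0.02], [0, 0, 0], 0],
  [[0, 0, -0.03], [0, 0, 0], 0],
  [[0, 0, -0.03], [0, 0, 0], 0],
  [[0, 0, -0.03], [0, 0, 0], 0],
  [[0, 0, -0.03], [0, 0, 0], 0],
  [[0, 0, -0.03], [0, 0, 0], 0],
  [[0, 0, -0.03], [0, 0, 0], 0],
  [[0, 0, -0.03], [0, 0, 0], 0],
  [[0, 0, -0.03], [0, 0, 0], 0],
])

```text
t: 12.27
ee_pos: [0.4551, -0.1205, 0.0562]
tool_rot: [1.14, 1.251, -1.14]
contact_force: [-7.8, 2.6, 25.5]
finger_gap: 0.0001
```

```bash
python3 chk.py 6
```

```text
12.2667 [ 0.45511765 -0.12050299  0.05617864] [-7.81105711  2.57766203 25.49711648]
```

View pics/side6.png

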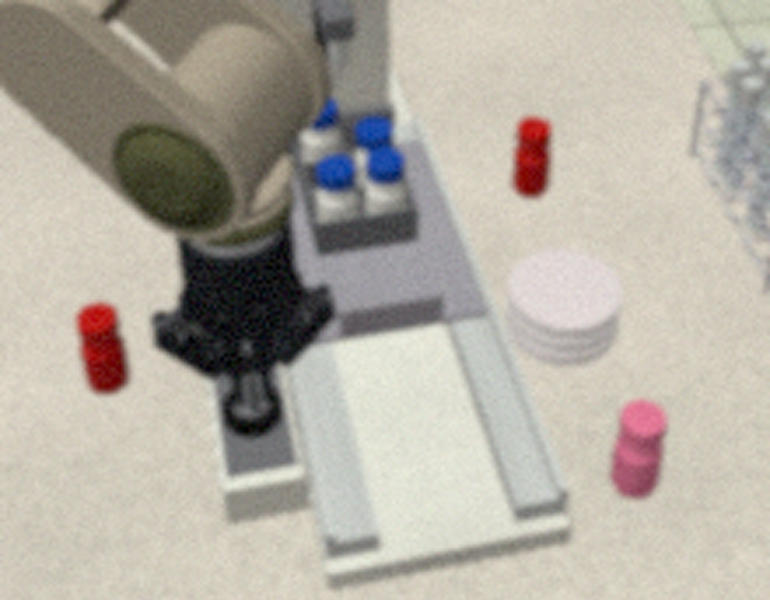

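A further 0.2 mm raised the force to 25 N, so the key is against its stop, with the fingers on it at crop (250,405). Releasing and lifting clear.

Call:
carry_out([
  [[0, 0, 0.1], [0, 0, 0], 0],
  [[0, 0, 0.25], [0, 0, 0], 0],
  [[0, 0, 0.5], [0, 0, 0], 0],
  [[0, 0, 0.9], [0, 0, 0], 0],
  [[0, -0.2, 1.4], [0, 0, 0], 0],
  [[0, -0.6, 2.0], [0, 0, 0], 0],
  [[0, -1.1, 2.5], [0, 0, 0], 0],
  [[0, -1.6, 2.9], [0, 0, 0], 0],
  [[0, -2.1, 3.1], [0, 0, 0], 0],
  [[0, -2.6, 3.2], [0, 0, 0], 0],
])

```text
t: 13.2
ee_pos: [0.4556, -0.2259, 0.1841]
tool_rot: [1.14, 1.249, -1.139]
contact_force: [0.4, 0.0, -0.4]
finger_gap: -0.0003
```

Call:
carry_out([
  [[-0.2, -0.5, 0], [0, 0, 0], 0],
  [[-0.5, -1.0, 0], [0, 0, 0], 0],
  [[-0.8, -1.5, 0], [0, 0, 0], 0],
  [[-1.1, -2.0, 0], [0, 0, 0], 0],
  [[-1.4, -2.5, 0], [0, 0, 0], 0],
  [[-1.6, -2.9, 0], [0, 0, 0], 0],
  [[-1.7, -3.1, 0], [0, 0, 0], 0],
  [[-1.7, -3.2, 0], [0, 0, 0], 0],
  [[-1.7, -3.2, 0], [0, 0, 0], 0],
  [[-1.7, -3.2, 0], [0, 0, 0], 0],
])

```text
t: 14.03
ee_pos: [0.3876, -0.352, 0.1825]
tool_rot: [1.14, 1.252, -1.14]
contact_force: [-0.5, 0.4, -0.0]
finger_gap: 0.0004
```

```bash
python3 chk.py 7; python3 tr.py 7; python3 -c "
from h import *
d=np.load('top7.npz');print('key',dep(424.5,243.5,d),dep(424,245,d))"
```

```text
14.0333 [ 0.3876033  -0.35200014  0.18245377] [-0.45497284  0.41176517 -0.03471174]
2068 slope x,y, z at home [-0.00187702  0.00132998  0.04841508] x range [-0.0998056  -0.06789708] [0.09988841 0.06798136]
key [ 0.45309727 -0.12010304  0.06199906] [ 0.45064109 -0.1200209   0.06164494]
```

View pics/top7.png

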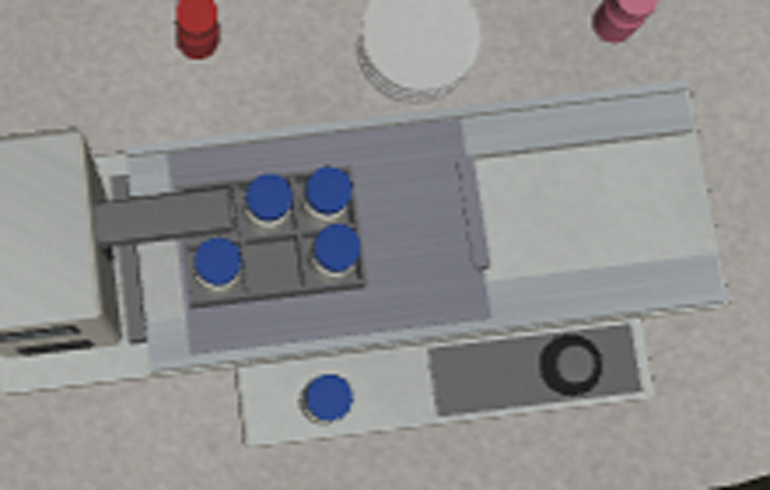

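View pics/side7.png

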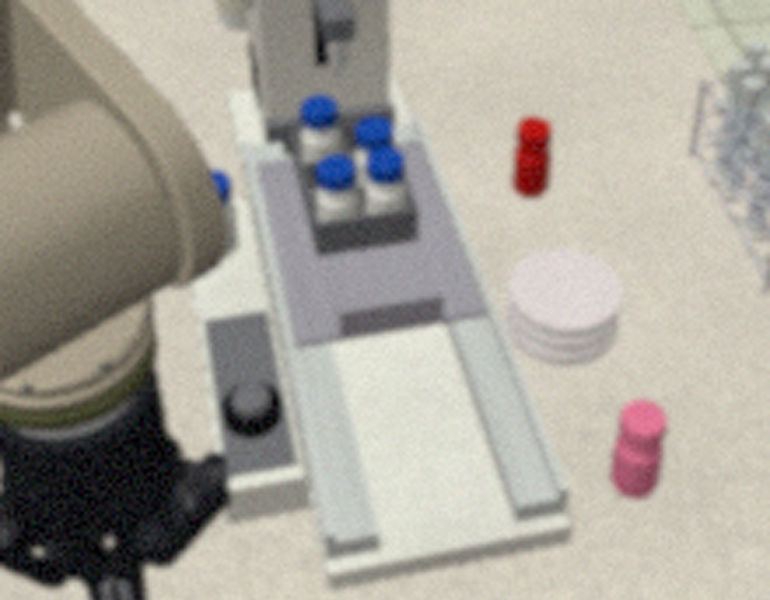

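The tray is seated flat and the four vials are standing (blue caps at top crop (218,262), (268,197), (328,190) and (337,248)). The key at (571,364) is up again at about 62 mm, the bystanders are unmoved and the arm is clear. Handing in.

```bash
python3 -c "
from bench import job_done
print(job_done())"
```

```text
the job is handed in; nothing more can be done
None
```

I pushed the tray by its rear tab until it dropped into its notches, pressed the start key to its stop, let go, and handed the job in at about 14 s. No verdict was reported.

- **Tray:** the push ran at up to about 36 mm/s, slowing to about 7 mm/s at the end, and no force reading went above about 2.5 N. The tray surface fell from z 53.0 to 48.1 mm. After the drop it measured within about 1.5 mm of home. The last plane fit gave a slope of about 0.002.
- **Start key:** the last 0.2 mm of the press took the force from 12 to 25 N, so the key was at its stop. Afterwards its top measured about 62 mm, against 61 mm before the press, so it is up again.
- **Vials and bench:** in the last pictures all four vials stand in the crate. The spare vial and dish stack are where they were. The two milk bottles were outside these last crops, so I did not recheck them, but the fingers never went near them. The arm was clear of everything, with a wrist force of about 0.5 N, which is sensor noise.

No check failed or disagreed.

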